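# Close the red hallway canister: glass eye disc, then screw ring

## Robot

A 7-joint arm with a two-finger parallel gripper is mounted at the origin on the work surface. World frame = base frame: x ahead of the robot, y to its left, z up, the work surface at z = 0. Lengths are in m, angles in rad, forces in N, time in s.
With the tool pointing down it reaches from about 0.425 to 0.8 m from the base axis. Payload 8.3 kg.
Tool frame: the origin (TCP) lies midway between the tips of the shut fingers; the grasp point (between the pads) lies 19 mm behind it; z points along the fingers, y is the line along which they close (so a half turn about z gives the same grasp; the last joint's range is limited). The gripper opens to 85 mm and grips with 20 to 120 N. Pads are 22 mm wide; open, the fingers measure 114 mm over their backs; the gripper's body (76 mm by 85 mm) begins 54 mm behind the grasp point. The pads swing forward as they close: fully open they stand 13 mm farther back than shut.
Start: joints at [1.136, 0.383, 0.016, 1.37, -0.006, 1.388, -0.046], TCP at [0.227, -0.582, 0.199] pointing down, gripper open.
Joint ranges: [-2.95, 2.95], [-0.25, 2.06], [-1.52, 1.56], [0.18, 2.33], [-1.44, 4.58], [0.02, 2.06], [-3.01, 3.01]. Speed limits (rad/s): [2.39, 2.39, 3.01, 3.01, 3.14, 3.14, 3.14].

## Interface

Orientations are given as a unit quaternion [w, x, y, z].
In Python, from workcell import manip gives the robot as it stands. The module is installed in compiled form; this text tells all that it offers.
- The arm moves only by the tool drive_tool, never from a script. Its argument "deltas" is a list that holds one entry, the list of rows, each a list of 7 numbers: the closure, from -1 (fully open) to 1 (shut), then the shift along the tool's x, y, z in units of 25 mm (1.0 is 25 mm), then the turn, a rotation vector about the tool's x, y, z in units of 5 degrees (1.0 is 5 degrees). In form: [[[grip, tx, ty, tz, wx, wy, wz], ...]]. A call has 1 to 8 rows; each row shifts and turns the commanded pose from where the row before left it, along the tool's axes as they then stand; what a row does not reach is not made up. A row lasts 1/10 s, in which the tool goes at most 50 mm and 8.59 degrees, less where a joint would pass 70% of its speed; a pose out of reach is approached as far as the arm can. A call is refused whole if a number of a shift passes 1 or a number of a turn 1, either way. A call with a gripper value outside its range is refused whole. The fingers move at their own pace and stop on an object; "squeeze" is the grip in N (left out, the last holds). Time passes only in rows, so rows that do not move let the fingers close. It gives the time, the measured TCP pose, the force, the opening and the grip force at its end, in the units of the state.
- manip.observe(): the state, without advancing time (a new reading comes with each control period).
- manip.capture(name): name is "scene" or "top" or "wrist"; returns a dict with "color" (384x512x3 uint8, red, green, blue), "depth" (384x512 float32, m along the optical axis (not along the pixel's ray), 0 where there is no reading), "mtx" (3x3 intrinsics, pixels), "rvec" (rotation vector, rad) and "tvec" (3), from world to camera coordinates, as OpenCV has them. Camera axes: x right, y down, z forward; pixel columns grow to the right and rows downward; lengths in m; the calibration is good to about 2 mm. A picture is of the moment at which its call begins.
- manip.sign_off(): hands the job in; it is judged then, once.
The state is a dict: "time": time; "joints": joint angles; "qd": joint speeds; "joint_torque": joint torques, N m; "tool_pos": TCP position; "tool_rot": TCP orientation; "contact_force": force on the tool from outside, world axes, zero at the start; "ft_torque": the same for the moment, N m; "grip_width": finger opening in m; "grasp_force": force on a finger pad.
Only numpy, scipy, OpenCV 4.12 (cv2) and the standard library are available. Lean on these libraries where they do the work, as an engineer would, in place of code of your own. Each camera call takes 0.05 s, during which the arm holds its last target. There are 200 camera calls.

## Task

Close the red canister on the hallway console: first set the blue evil-eye glass disc (the thick one with the stud) flat and fully home in the canister's mouth and let go of it, then put the chrome ring over it and screw it on clockwise until it comes up firm on the rubber seal, and let go. Tighten by feel: the glass must be held firmly, but it cracks if it is forced. Leave the keys, the coaster, the clip-lid box and the cologne bottle where they are.

Things in the scene. Friction and masses are not known exactly. Their poses are not given: they have to be found in the camera images.
- canister: Red plastic canister, 100 mm high, body 100 mm across, fixed to the console on a black sticky mount (124 mm across, 5 mm thick). Origin: centre of its underside, z up. Above its shoulder, 70 mm up, stands the neck: 50 mm across outside, 30 mm long, bore 44 mm.
- mouth (a point): Centre of the canister's mouth, at the level of its rim; axes as the canister's.
- seat (a point): Centre of the seat in the bore, 6 mm below the rim: three pins on a soft spring (2.5 N to start moving, then 0.35 N/mm) that carry the disc at first. A stiff rubber seal (about 14 N/mm) lies 0.5 to 4.7 mm deeper, differently each time; poses and pictures do not show how deep. Pressing the disc down by its stud with 6 to 10 N reaches it: the depth where it turns stiff. Let go, the disc rises again.
- thread_gap (a point): Middle of one open gap (50 degrees wide) between the two thread ribs outside the neck, on the +x side, 6.5 mm below the rim; the other is on -x. White marks on the shoulder show them. From the clockwise side of each gap (seen from above) a rib, 58 mm across over both, runs clockwise and down, 36 mm per turn; at its start its underside is 6.5 mm below the rim, its top 2.5 mm.
- eye_disc: Blue evil-eye glass disc that goes in the mouth: 42 mm across, 13 mm thick, lower edge bevelled 3 mm, about 90 g, lying stud up. Origin: centre of its underside, z up. On the spring seat its underside is 6 mm below the rim and it stands 7 mm out of the mouth. The glass cracks if pressed with over 25 N, and is loose if the ring presses it with less than 8 N.
- stud (a point): Middle of the upright stud on top of the disc to hold it by: 20 mm across, 20 mm tall, from 13 to 33 mm above the disc's underside. This point is 24 mm above the underside.
- screw_ring: Chrome screw ring, 68 mm outside, 24 mm high, about 120 g, lying flange up. Origin: centre of its underside, z up. Set down over the thread gaps it drops until its flange rests on the disc, its underside then 13 mm below the rim; if its pins stand on the ribs it stays higher. Turned clockwise it is drawn down 5.7 mm per rad, and it stays where it is left.
- ring_top (a point): Centre of the ring's top: a flange 4 mm thick with a 30 mm hole that the stud passes through; under it the bore is 61 mm. Right tightness: about 1.5 mm (0.26 rad) past first touching the seal. The moment about the axis, read right after a small turn (0.05 rad), is under about 0.09 N m on the soft spring and 0.1 to 0.2 when firm, but it fades at rest.
- pin (a point): One of the ring's two inward pins, on its +x side; the other is on -x. 5 mm thick, centred 3 mm above the ring's underside, tips 53.6 mm apart; a red dot on the flange shows each. Turning clockwise from mid gap, they pass under the ribs, catch them after about 0.6 rad, and the ring comes firm after 0.95 to 1.7 rad, depending on the seal.
- key0: Steel key, 60 mm long, 4 mm thick; leave it alone. Origin: centre of its round head.
- key1: Brass key, 60 mm long, 4 mm thick; leave it alone. Origin: centre of its round head.
- coaster: Flat blue evil-eye glass coaster, 92 mm across, 7 mm thick; leave it alone. Origin: centre of its underside.
- clip_box: Red plastic box with a clip-on lid, 98 x 138 x 63 mm; leave it alone. Origin: centre of its underside.
- cologne: Green glass cologne bottle, 56 mm across, 160 mm tall; leave it alone. Origin: centre of its underside.
Mind the look-alikes: they are no part of the job. Leave any turquoise look-alike of the eye_disc alone. Of the things that look like the screw_ring, take the one that is farthest to the robot's left at the start.

How it is judged:
On the way:
1. the glass disc lies flat in the mouth, home on its seat and let go, the ring still off (horizontal distance between eye_disc and mouth below 0.003 m and z of eye_disc in the frame of mouth below -0.004 m and angle between eye_disc's own z axis and vertical below 0.08 rad and contact force between the fingers and eye_disc below 0.1 N and horizontal distance between screw_ring and mouth above 0.06 m), for 0.2 s.
At the end, for the whole second after the job is handed in: the disc is in the mouth, level and within 3 mm of its axis, pushed down at least 5.5 mm; the ring is over it, level and within 3.5 mm of the axis, at least 12.5 mm below the rim, pressing the glass with over 8 N by itself; both at rest and let go (contact force between screw_ring and eye_disc above 8 N and horizontal distance between eye_disc and mouth below 0.003 m and z of eye_disc in the frame of mouth below -0.0055 m and angle between each of eye_disc, screw_ring's own z axis and vertical below 0.08 rad and horizontal distance between screw_ring and mouth below 0.0035 m and z of screw_ring in the frame of mouth below -0.0125 m and linear speed of each of screw_ring, eye_disc below 0.01 m/s); the robot touches nothing.
It fails at once if the glass is pressed between ring and seat with more than 25 N (it cracks) (contact force between screw_ring and eye_disc above 25 N or contact force between eye_disc and canister above 25 N).
It fails at once if a key, the coaster, the clip-lid box or the cologne bottle is shifted by over 20 mm (distance of any of key0, key1, coaster, clip_box, cologne from where it was at the start of the episode above 0.02 m).
It also fails if it takes over 72 s, if anything falls off the work surface, if the arm or the gripper's body presses on something with over 40 N, if the wrist force passes 120 N, or if a joint passes its speed limit or range.

## Working session

There is one attempt and no reset: what is moved stays moved. The work goes in short steps, Python scripts to look and compute and a tool call to move; the robot and the scene stay as the last step left them, time stands still between calls to the robot, and variables do not carry over. Pictures are saved under pics/ and viewed, at most 11 in all, crops included, and the job is handed in when it is done.

Besides the shell and the picture viewer there is one more tool, called after "Call:" as name([rows], argument=value, ...), one row to a line, values as JSON. drive_tool: Moves the arm, as the interface text tells. Its arguments: {"type":"object","properties":{"deltas":{"type":"array","items":{"type":"array","items":{"type":"array","items":{"type":"number"}}}},"squeeze":{"type":"number"}},"required":["deltas"]}

```bash
mkdir -p pics; cat > h.py <<'E'
import numpy as np,cv2
from workcell import manip
def cap(n):
    c=manip.capture(n); np.savez(f'pics/{n}.npz',**c); return c
def world(c):
    R,_=cv2.Rodrigues(np.array(c['rvec'],float)); t=np.array(c['tvec'],float).ravel()
    K=np.array(c['mtx']); d=c['depth']; v,u=np.indices(d.shape)
    P=np.stack([(u-K[0,2])/K[0,0]*d,(v-K[1,2])/K[1,1]*d,d],-1)
    W=(P-t)@R; W[d==0]=np.nan; return W
E
python3 - <<'E'
from h import *
a=cap('scene');b=cap('top')
im=np.vstack([a['color'],b['color']])[:,:,::-1]
cv2.imwrite('pics/a.png',cv2.resize(a['color'][:,:,::-1],(800,600)))
cv2.imwrite('pics/b.png',cv2.resize(b['color'][:,:,::-1],(800,600)))
o=manip.observe();print({k:np.round(v,3) for k,v in o.items()})
E
```

```text
{'time': np.float64(0.1), 'joints': array([ 1.136,  0.384,  0.016,  1.371, -0.006,  1.388, -0.047]), 'qd': array([ 0.001, -0.001,  0.001, -0.002,  0.001, -0.   , -0.002]), 'joint_torque': array([ 4.0000e-03, -6.2913e+01,  8.4800e-01, -3.7276e+01,  1.7000e-02,
        1.1000e-02,  0.0000e+00]), 'tool_pos': array([ 0.227, -0.582,  0.198]), 'tool_rot': array([-0.001,  0.983,  0.185, -0.   ]), 'contact_force': array([ 0.029, -0.426, -0.249]), 'ft_torque': array([ 0.025, -0.051, -0.037]), 'grasp_force': np.float64(0.0), 'grip_width': np.float64(0.085)}
```

View pics/a.png

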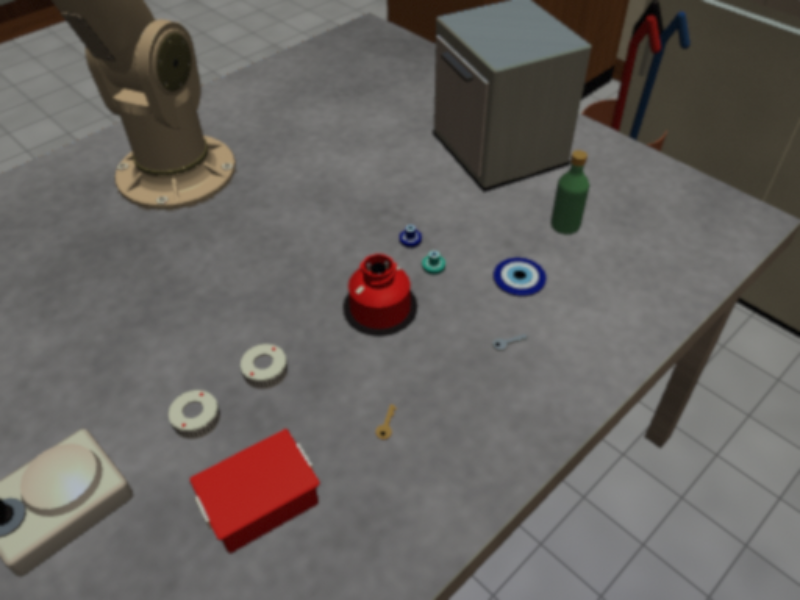

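View pics/b.png

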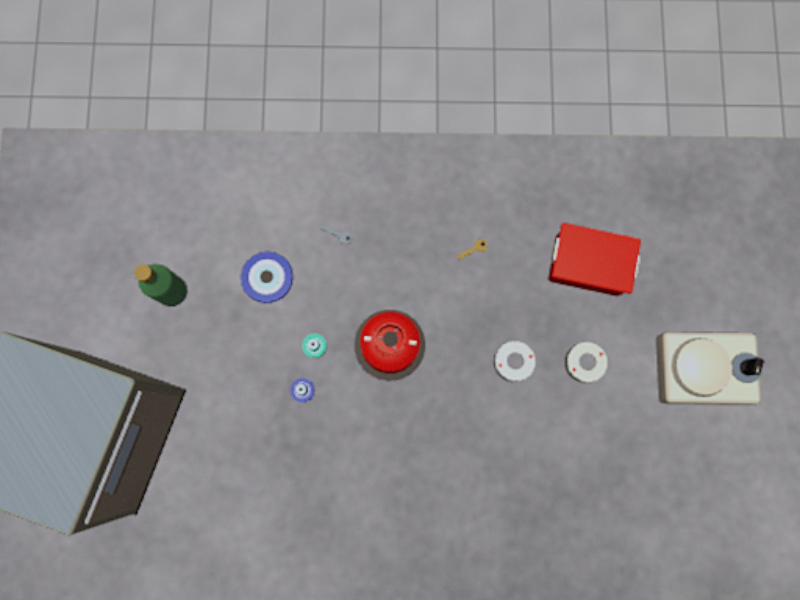

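The scene image shows the canister at (378,290), the blue stud disc at (410,237), its turquoise look-alike at (433,262), and two rings at (263,364) and (193,411). The flat blue coaster is at (520,276). The same objects in the top image are the canister at (390,342), blue disc (302,390), turquoise disc (314,345), and rings (515,361) and (587,362). Next I'll measure positions and check my choices in a crop.

```bash
cat > m.py <<'E'
from h import *
from scipy import ndimage as nd
c=dict(np.load('pics/top.npz'));W=world(c);col=c['color'];hsv=cv2.cvtColor(col,cv2.COLOR_RGB2HSV)
def box(u,v,r): 
    u*=.64;v*=.64
    m=np.zeros(col.shape[:2],bool);m[int(v-r):int(v+r+1),int(u-r):int(u+r+1)]=1;return m
def fit(P):
    P=P[~np.isnan(P[:,0])];A=np.c_[2*P[:,:2],np.ones(len(P))];s=np.linalg.lstsq(A,(P[:,:2]**2).sum(1),rcond=None)[0]
    return s[:2],np.sqrt(s[2]+s[0]**2+s[1]**2)
def rep(n,u,v,r,z0,z1):
    m=box(u,v,r)&(W[...,2]>z0)&(W[...,2]<z1);P=W[m]
    (cx,cy),rad=cv2.minEnclosingCircle(P[:,:2].astype(np.float32))
    print(n,len(P),'mean',P.mean(0).round(4),'encl',round(cx,4),round(cy,4),round(rad,4),'z',np.percentile(P[:,2],[5,50,95]).round(4))
rep('table',300,500,15,-1,1)
rep('canbody',390,342,30,.06,.085);rep('canrim',390,342,30,.09,.2)
rep('disc',302,390,15,.006,.05);rep('stud',302,390,15,.024,.05)
rep('turq',314,345,15,.006,.05)
for n,u in(('ringA',515),('ringB',587)): rep(n,u,361,20,.012,.05)
# red dots, white marks
for n,u,v in(('A',515,361),('B',587,361)):
    m=box(u,v,16)&(hsv[...,1]>90)&(W[...,2]>.01);L,k=nd.label(m)
    print(n,[(W[L==i].mean(0).round(4).tolist(),int((L==i).sum())) for i in range(1,k+1)])
m=box(390,342,24)&(hsv[...,1]<110)&(hsv[...,2]>140)&(W[...,2]>.05);L,k=nd.label(m)
print('marks',[(W[L==i].mean(0).round(4).tolist(),int((L==i).sum())) for i in range(1,k+1)])
E
python3 m.py; python3 - <<'E'
from h import *
c=dict(np.load('pics/top.npz'))['color'][:,:,::-1]
a=c[205:265,170:275];b=c[205:265,300:405]
cv2.imwrite('pics/c.png',cv2.resize(np.vstack([a,b]),None,fx=5,fy=5,interpolation=cv2.INTER_CUBIC)[:600])
E
```

```text
table 956 mean [ 2.924e-01  1.873e-01 -1.000e-04] encl 0.2927 0.1875 0.0554 z [-0.0042 -0.0002  0.004 ]
canbody 724 mean [0.554  0.0412 0.067 ] encl 0.5552 0.0415 0.0485 z [0.061  0.0669 0.0728]
canrim 200 mean [0.5572 0.0412 0.0962] encl 0.5568 0.0413 0.0293 z [0.091  0.0954 0.1018]
disc 203 mean [0.477  0.1891 0.0177] encl 0.4824 0.1868 0.0459 z [0.0077 0.014  0.0356]
stud 48 mean [0.4769 0.1893 0.0333] encl 0.4771 0.1894 0.0099 z [0.0291 0.0333 0.0372]
turq 191 mean [0.5522 0.171  0.0178] encl 0.5441 0.1801 0.0326 z [0.0077 0.014  0.0347]
ringA 430 mean [ 0.5283 -0.1712  0.0237] encl 0.5291 -0.1722 0.0345 z [0.019  0.0239 0.0283]
ringB 434 mean [ 0.5278 -0.2938  0.0235] encl 0.5282 -0.2946 0.0348 z [0.0196 0.0237 0.027 ]
A [([0.5364, -0.2004, 0.023], 3), ([0.5203, -0.1485, 0.0235], 2)]
B [([0.5411, -0.321, 0.0225], 3), ([0.5135, -0.2738, 0.0223], 2)]
marks [([0.5718, 0.031, 0.094], 1), ([0.5592, 0.0768, 0.0691], 15), ([0.5578, 0.0578, 0.0958], 3), ([0.553, 0.0021, 0.0656], 13), ([0.543, 0.0319, 0.0799], 2)]
```

View pics/c.png

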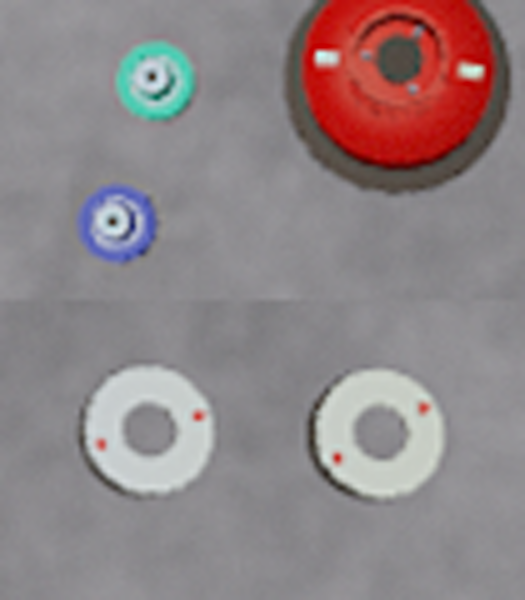

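Left is +y, so ring A at (0.528, -0.172) is the one to take. The crop confirms the blue disc, lower left of the turquoise one. Look-alikes ruled out are the turquoise disc (314,345), the coaster (267,276) and ring B (587,362).

Call:
drive_tool([
  [[-1,1,-0.7,0,0,0,0],[-1,1,-0.7,0,0,0,0],[-1,1,-0.7,0,0,0,0],[-1,1,-0.7,0,0,0,0],[-1,1,-0.7,0,0,0,0],[-1,1,-0.7,0,0,0,0],[-1,1,-0.7,0,0,0,0],[-1,1,-0.7,0,0,0,0]],
])

```text
time: 0.9
tool_pos: [0.3629, -0.3779, 0.199]
tool_rot: [-0.0, 0.983, 0.185, -0.0]
contact_force: [0.8, -0.5, 0.7]
grip_width: 0.0854
grasp_force: 0.0
```

Call:
drive_tool([
  [[-1,1,-0.7,0,0,0,0],[-1,1,-0.7,0,0,0,0],[-1,1,-0.7,0,0,0,0],[-1,1,-0.7,0,0,0,0],[-1,1,-0.7,0,0,0,0],[-1,1,-0.7,0,0,0,0],[-1,1,-0.7,0,0,0,0],[-1,1,-0.7,0,0,0,0]],
])

```text
time: 1.7
tool_pos: [0.4983, -0.1749, 0.1991]
tool_rot: [-0.0, 0.983, 0.185, -0.0]
contact_force: [1.0, -0.4, -0.7]
grip_width: 0.0854
grasp_force: 0.0
```

Call:
drive_tool([
  [[-1,1,-1,0,0,0,0],[-1,0.5,-1,0,0,0,0],[-1,0.3,-1,0,0,0,0],[-1,0.3,-1,0,0,0,0],[-1,0.3,-1,0,0,0,0],[-1,0.3,-1,0,0,0,0],[-1,0.3,-1,0,0,0,0],[-1,0.3,-1,0,0,0,0]],
])

```text
time: 2.5
tool_pos: [0.5017, 0.0412, 0.1991]
tool_rot: [-0.0, 0.983, 0.185, -0.0]
contact_force: [0.6, 0.1, 0.6]
grip_width: 0.0852
grasp_force: 0.0
```

Call:
drive_tool([
  [[-1,0.2,-0.98,0,0,0,0],[-1,0.2,-0.98,0,0,0,0],[-1,0.2,-0.98,0,0,0,0],[-1,0.2,-0.98,0,0,0,0],[-1,0.2,-0.98,0,0,0,0],[-1,0.2,-0.98,0.3,0,0,0],[-1,0,0,0,0,0,0],[-1,0,0,0,0,0,0]],
])

```text
time: 3.3
tool_pos: [0.4763, 0.1882, 0.1915]
tool_rot: [0.0, 0.983, 0.186, -0.001]
contact_force: [0.3, -1.0, 0.9]
grip_width: 0.0853
grasp_force: 0.0
```

```bash
cat > w.py <<'E'
from h import *
import sys
c=cap('wrist');W=world(c);hsv=cv2.cvtColor(c['color'],cv2.COLOR_RGB2HSV)
cv2.imwrite(f'pics/{sys.argv[1]}.png',c['color'][:,:,::-1])
o=manip.observe();q=o['tool_rot'];print(o['time'],o['tool_pos'].round(4),'th',round(np.degrees(2*np.arctan2(q[2],q[1])),2),o['joints'].round(2))
E
cat > w1.py <<'E'
from w import *
def rep(n,m):
    P=W[m];
    if len(P)<10: print(n,len(P));return
    (cx,cy),r=cv2.minEnclosingCircle(P[:,:2].astype(np.float32));print(n,len(P),np.median(P,0).round(4),round(cx,4),round(cy,4),round(r,4),np.percentile(P[:,2],[5,95]).round(4))
near=np.hypot(W[...,0]-.477,W[...,1]-.189)<.03
rep('disc',near&(W[...,2]>.005)&(W[...,2]<.045));rep('stud',near&(W[...,2]>.027)&(W[...,2]<.045))
E
python3 w1.py w1
```

```text
3.35 [0.4768 0.1873 0.1917] th 21.28 [ 0.08  0.19 -0.59  1.67  0.11  1.32 -1.73]
disc 744 [0.4803 0.1916 0.013 ] 0.4776 0.1904 0.0209 [0.0114 0.0337]
stud 192 [0.4781 0.1908 0.0329] 0.4775 0.1906 0.0099 [0.0306 0.0343]
```

View pics/w1.png

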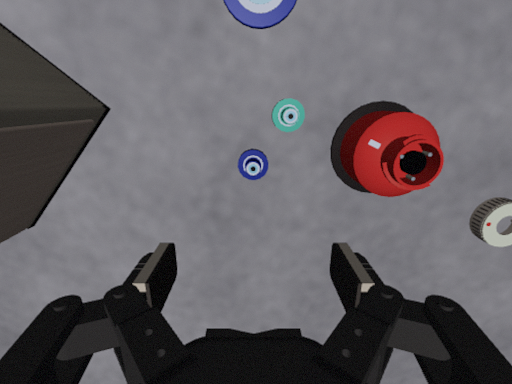

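The wrist picture shows the blue disc at (253,164), the turquoise one at (289,115), and the canister at right (400,155). Its fit (0.4776, 0.1904) has radius 20.9 mm and stud top 33 mm, matching the description, so I'll descend.

Call:
drive_tool([
  [[-1,0.07,-0.08,1,0,0,0],[-1,0,0,1,0,0,0],[-1,0,0,1,0,0,0],[-1,0,0,1,0,0,0],[-1,0,0,1,0,0,0],[-0.2,0,0,1,0,0,0],[0,0,0,0.7,0,0,0],[0.2,0,0,0.3,0,0,0]],
], squeeze=50)

```text
time: 4.15
tool_pos: [0.4771, 0.1886, 0.0152]
tool_rot: [0.0, 0.983, 0.184, -0.001]
contact_force: [1.4, -0.6, 0.3]
grip_width: 0.0441
grasp_force: 0.0
```

Call:
drive_tool([
  [[1,0,0,0,0,0,0],[1,0,0,0,0,0,0],[1,0,0,0,0,0,0],[1,0,0,0,0,0,0],[1,0,0,0,0,0,0]],
])

```text
time: 4.65
tool_pos: [0.4781, 0.1908, 0.0176]
tool_rot: [-0.0, 0.983, 0.185, 0.001]
contact_force: [-0.1, 0.1, 0.0]
grip_width: 0.0001
grasp_force: 0.0
```

The fingers shut empty, so I'll look before doing anything else.

```bash
python3 w1.py w2
```

```text
4.7 [0.478  0.1907 0.0174] th 21.31 [ 0.03  0.38 -0.56  1.87  0.24  0.96 -1.84]
disc 2081 [0.4846 0.194  0.0129] 0.4777 0.1901 0.021 [0.0102 0.0333]
stud 390 [0.4828 0.192  0.0327] 0.4779 0.1902 0.01 [0.0281 0.0339]
```

View pics/w2.png

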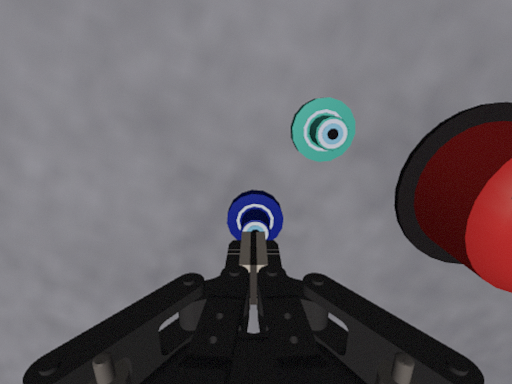

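The picture shows the shut fingers at (255,250), just short of the stud at (255,228). I'll measure where the fingertips are.

```bash
python3 - <<'E'
from h import *
c=dict(np.load('pics/wrist.npz'));W=world(c)
for v in range(190,290,6): print(v,[(W[v,u].round(3).tolist(),c['color'][v,u].tolist()) for u in (246,256)])
o=manip.observe();print(o['contact_force'],o['ft_torque'],o['tool_pos'],o['grip_width'],o['grasp_force'])
E
```

```text
190 [([0.493, 0.203, -0.0], [130, 129, 134]), ([0.497, 0.196, 0.004], [59, 59, 72])]
196 [([0.493, 0.202, 0.012], [31, 41, 125]), ([0.495, 0.196, 0.013], [31, 42, 132])]
202 [([0.489, 0.201, 0.013], [30, 40, 131]), ([0.491, 0.194, 0.013], [28, 39, 130])]
208 [([0.484, 0.199, 0.013], [178, 183, 194]), ([0.487, 0.192, 0.012], [23, 32, 119])]
214 [([0.483, 0.198, 0.02], [2, 11, 48]), ([0.487, 0.193, 0.024], [9, 14, 50])]
220 [([0.483, 0.198, 0.03], [2, 6, 49]), ([0.486, 0.192, 0.032], [37, 47, 131])]
226 [([0.48, 0.197, 0.033], [187, 192, 197]), ([0.483, 0.191, 0.033], [118, 164, 186])]
232 [([0.486, 0.199, 0.054], [77, 75, 73]), ([0.488, 0.193, 0.054], [59, 56, 52])]
238 [([0.486, 0.199, 0.061], [77, 72, 67]), ([0.488, 0.194, 0.061], [61, 58, 53])]
244 [([0.487, 0.199, 0.069], [78, 73, 69]), ([0.489, 0.194, 0.069], [59, 54, 51])]
250 [([0.487, 0.198, 0.074], [77, 73, 67]), ([0.489, 0.194, 0.074], [50, 45, 43])]
256 [([0.487, 0.198, 0.08], [78, 75, 70]), ([0.488, 0.194, 0.079], [45, 41, 38])]
262 [([0.486, 0.198, 0.084], [77, 74, 67]), ([0.488, 0.194, 0.085], [33, 31, 28])]
268 [([0.487, 0.198, 0.09], [118, 112, 103]), ([0.487, 0.193, 0.087], [104, 97, 90])]
274 [([0.487, 0.198, 0.095], [16, 14, 15]), ([0.484, 0.192, 0.087], [53, 48, 46])]
280 [([0.488, 0.198, 0.1], [15, 15, 15]), ([0.482, 0.192, 0.089], [53, 49, 46])]
286 [([0.487, 0.198, 0.102], [14, 15, 18]), ([0.479, 0.19, 0.089], [52, 51, 48])]
[-0.16800184  0.21409089  0.33923304] [ 0.01739298  0.02440121 -0.02105924] [0.47795567 0.19069586 0.01740478] 1.5430184246857405e-05 0.0
```

The lowest visible finger surface is at z ≈ 0.052, but the TCP reads 0.017. I'll check this with the scene camera.

```bash
python3 - <<'E'
from h import *
c=cap('scene');W=world(c)
R,_=cv2.Rodrigues(np.array(c['rvec'],float))
p=lambda X:cv2.projectPoints(np.array([X],float),np.array(c['rvec'],float),np.array(c['tvec'],float),c['mtx'],None)[0].ravel()
a=p([.478,.1907,.0174]);b=p([.478,.1904,.033]);d=p([.478,.1907,.052]);print(a,b,d,p([.478,.1904,0]))
u,v=a.astype(int);u0,v0=u-40,v-45
im=c['color'][v0:v0+60,u0:u0+80,::-1].copy()
cv2.imwrite('pics/s2.png',cv2.resize(im,None,fx=10,fy=10,interpolation=cv2.INTER_CUBIC));print(u0,v0)
for vv in range(v-30,v+12,3): print(vv,W[vv,u].round(3),W[vv,u+3].round(3))
E
```

```text
[262.83907437 149.58304864] [262.74323691 145.44353228] [262.79665774 140.18712167] [262.78429333 154.22032718]
222 104
119 [0.5   0.167 0.151] [0.501 0.177 0.145]
122 [0.498 0.169 0.139] [0.498 0.179 0.133]
125 [0.491 0.175 0.121] [0.498 0.179 0.123]
128 [0.481 0.185 0.1  ] [0.492 0.185 0.107]
131 [0.497 0.169 0.109] [0.492 0.185 0.096]
134 [0.5   0.166 0.102] [0.491 0.187 0.084]
137 [0.485 0.181 0.074] [0.491 0.187 0.073]
140 [0.489 0.177 0.067] [0.49  0.187 0.062]
143 [ 0.44   0.225 -0.003] [ 0.448  0.229 -0.   ]
146 [0.478 0.187 0.033] [0.487 0.19  0.037]
149 [0.487 0.179 0.032] [0.488 0.19  0.026]
152 [0.482 0.184 0.015] [0.487 0.19  0.014]
155 [0.488 0.177 0.012] [0.494 0.183 0.012]
158 [0.493 0.173 0.006] [0.497 0.181 0.004]
```

View pics/s2.png

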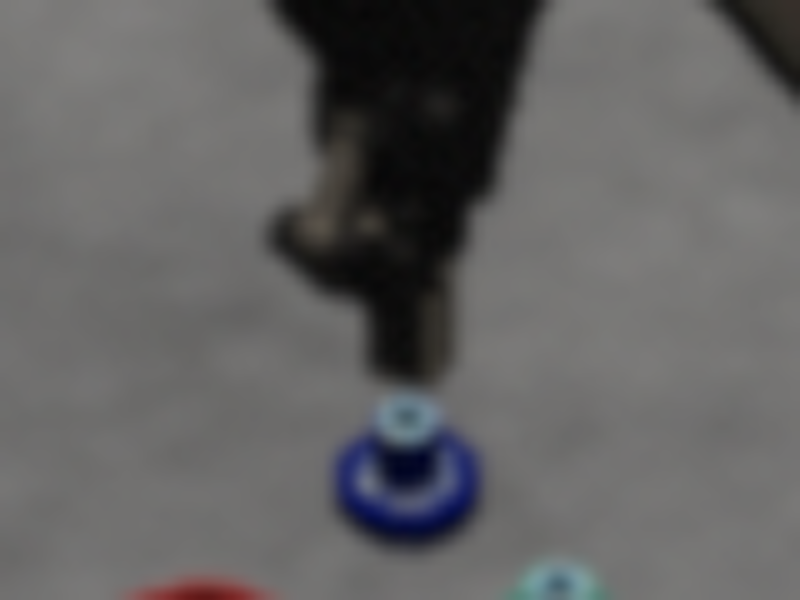

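The scene crop confirms it. The fingertips (row ~380 in the crop, z ≈ 0.052) hang above the stud top at (408,415), so the true tips are about 35 mm above the reported TCP. I'll use tip z = TCP z + 0.035, opening and going down in guarded steps.

Call:
drive_tool([
  [[-0.3,0,0,0,0,0,0],[-0.3,0,0,0,0,0,0],[-0.3,0,0,0,0,0,0],[-0.3,0,0,0.4,0,0,0],[-0.3,0,0,0.4,0,0,0],[-0.3,0,0,0.3,0,0,0],[-0.3,0,0,0.2,0,0,0],[-0.3,0,0,0,0,0,0]],
])

```text
time: 5.55
tool_pos: [0.4769, 0.1904, -0.0167]
tool_rot: [0.0, 0.983, 0.185, -0.001]
contact_force: [1.0, -0.5, 0.1]
grip_width: 0.0555
grasp_force: 0.0
```

Call:
drive_tool([
  [[0.2,0,0,0.1,0,0,0],[1,0,0,0,0,0,0],[1,0,0,0,0,0,0],[1,0,0,0,0,0,0]],
])

```text
time: 5.95
tool_pos: [0.4779, 0.1908, -0.0177]
tool_rot: [-0.0, 0.983, 0.185, 0.0]
contact_force: [-1.0, 0.0, 1.5]
grip_width: 0.0178
grasp_force: 48.8
```

Stud gripped: width 17.8 mm, 49 N. Next I'll lift and turn.

Call:
drive_tool([
  [[1,0,0,-0.4,0,0,0],[1,0,0,-1,0,0,-1],[1,0,0,-1,0,0,-1],[1,0,0,-1,0,0,-1],[1,0,0,-1,0,0,-1],[1,0,0,-1,0,0,-1],[1,0,0,-0.6,0,0,-1],[1,0,0,0,0,0,-1]],
])

```text
time: 6.75
tool_pos: [0.479, 0.1914, 0.1353]
tool_rot: [0.001, 0.881, 0.473, 0.002]
contact_force: [0.3, 0.3, -1.2]
grip_width: 0.018
grasp_force: 48.9
```

Call:
drive_tool([
  [[1,0,0,0,0,0,-1],[1,0,0,0,0,0,-1],[1,0,0,0,0,0,-1],[1,0,0,0,0,0,-1],[1,0,0,0,0,0,-1],[1,0,0,0,0,0,-1],[1,0,0,0,0,0,-0.7],[1,0,0,0,0,0,0]],
])

```text
time: 7.55
tool_pos: [0.4776, 0.1906, 0.1325]
tool_rot: [0.0, 0.708, 0.706, 0.0]
contact_force: [-0.0, -0.8, -0.9]
grip_width: 0.0183
grasp_force: 48.8
```

```bash
cat > w3.py <<'E'
from w import *
m=(np.hypot(W[...,0]-.5565,W[...,1]-.041)<.035)
for lo,hi in((.092,.115),(.097,.107)):
    k=m&(W[...,2]>lo)&(W[...,2]<hi);P=W[k]
    if len(P)<20: print(len(P));continue
    (cx,cy),r=cv2.minEnclosingCircle(P[:,:2].astype(np.float32));print(len(P),round(cx,4),round(cy,4),round(r,4),np.percentile(P[:,2],[5,50,95]).round(4))
# white marks on shoulder
from scipy import ndimage as nd
m=np.hypot(W[...,0]-.5565,W[...,1]-.041)<.05
k=m&(hsv[...,1]<90)&(hsv[...,2]>120)&(W[...,2]>.06)&(W[...,2]<.08);L,n=nd.label(k)
print([(W[L==i].mean(0).round(4).tolist(),int((L==i).sum())) for i in range(1,n+1) if (L==i).sum()>8])
E
python3 w3.py w3
```

```text
7.6 [0.4776 0.1906 0.1325] th 89.73 [ 0.23  0.28 -0.79  1.74  0.21  1.21 -0.62]
113 0.5589 0.0316 0.0163 [0.0921 0.0934 0.0995]
32 0.5699 0.022 0.004 [0.0972 0.0987 0.1   ]
[]
```

Call:
drive_tool([
  [[1,-0.96,0.316,0,0,0,0],[1,-0.96,0.316,0,0,0,0],[1,-0.96,0.316,0,0,0,0],[1,-0.96,0.316,0,0,0,0],[1,-0.96,0.316,0,0,0,0],[1,-0.96,0.316,0,0,0,0],[1,-0.96,0.316,0,0,0,0],[1,-0.96,0.316,0,0,0,0]],
])

```text
time: 8.4
tool_pos: [0.5404, -0.0026, 0.1323]
tool_rot: [0.0, 0.709, 0.705, 0.0]
contact_force: [-0.6, -0.1, -1.4]
grip_width: 0.0177
grasp_force: 48.8
```

Call:
drive_tool([
  [[1,-0.96,0.316,0,0,0,0],[1,-0.96,0.316,0,0,0,0],[1,0,0,-1,0,0,0],[1,0,0,0,0,0,0],[1,0,0,0,0,0,0]],
])

```text
time: 8.9
tool_pos: [0.5562, -0.0492, 0.1575]
tool_rot: [0.0, 0.709, 0.706, 0.0]
contact_force: [-0.4, -0.2, -0.3]
grip_width: 0.0177
grasp_force: 48.9
```

```bash
python3 w3.py w3
```

```text
8.95 [ 0.5556 -0.0491  0.1568] th 89.8 [ 0.56  0.33 -0.66  1.6   0.21  1.28 -0.14]
1716 0.5564 0.0415 0.0294 [0.0922 0.0961 0.1003]
792 0.5563 0.0416 0.0289 [0.0977 0.0994 0.1006]
[([0.56, 0.0783, 0.0682], 103), ([0.554, 0.004, 0.0679], 84)]
```

View pics/w3.png

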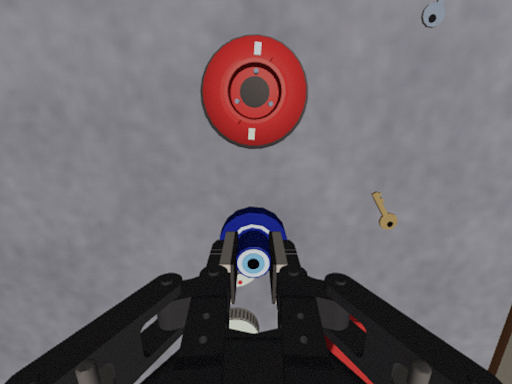

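The picture shows the canister mouth at (255,91) with its white marks at (257,48) and (251,133), and the held disc level at (253,235). The canister is at (0.5565, 0.0414), rim z ≈ 0.100. I'll move over it and lower.

Call:
drive_tool([
  [[1,0.9,0.02,0,0,0,0],[1,0.9,0,0,0,0,0],[1,0.9,0,0,0,0,0],[1,0.92,0,0.5,0,0,0],[1,0,0,1,0,0,0],[1,0,0,0.8,0,0,0],[1,0,0,0.4,0,0,0],[1,0,0,0,0,0,0]],
])

```text
time: 9.75
tool_pos: [0.5551, 0.0409, 0.0876]
tool_rot: [-0.001, 0.708, 0.706, -0.001]
contact_force: [-0.2, -0.1, -0.3]
grip_width: 0.0181
grasp_force: 48.9
```

Call:
drive_tool([
  [[1,0,0,0,0,0,0],[1,0,0,0,0,0,0]],
])

```text
time: 9.95
tool_pos: [0.5574, 0.041, 0.0906]
tool_rot: [0.001, 0.708, 0.706, 0.001]
contact_force: [0.1, 0.3, -0.8]
grip_width: 0.0181
grasp_force: 48.9
```

Call:
drive_tool([
  [[1,0,0.01,0.1,0,0,0],[1,0,0,0.1,0,0,0],[1,0,0,0.1,0,0,0],[1,0,0,0.1,0,0,0],[1,0,0,0.1,0,0,0],[1,0,0,0,0,0,0]],
])

```text
time: 10.55
tool_pos: [0.5568, 0.0408, 0.0766]
tool_rot: [-0.0, 0.708, 0.706, -0.0]
contact_force: [0.4, 0.2, -0.9]
grip_width: 0.0181
grasp_force: 48.9
```

Call:
drive_tool([
  [[1,0,0,0.06,0,0,0],[1,0,0,0.06,0,0,0],[1,0,0,0,0,0,0]],
])

```text
time: 10.85
tool_pos: [0.5571, 0.0409, 0.0749]
tool_rot: [0.0, 0.708, 0.706, 0.0]
contact_force: [-4.5, -1.5, 8.5]
grip_width: 0.0179
grasp_force: 49.9
```

```bash
python3 - <<'E'
from h import *
o=manip.observe();print(o['contact_force'].round(2),o['ft_torque'].round(3),o['tool_pos'].round(4))
E
```

```text
[-4.49 -1.46  8.54] [-0.167  0.918  0.032] [0.5571 0.0409 0.0749]
```

Call:
drive_tool([
  [[1,-0.01,-0.025,0,0,0,0],[1,0,0,0,0,0,0]],
])

```text
time: 11.05
tool_pos: [0.557, 0.0408, 0.075]
tool_rot: [0.001, 0.708, 0.706, 0.001]
contact_force: [-1.1, -0.2, 6.5]
grip_width: 0.0176
grasp_force: 49.7
```

Call:
drive_tool([
  [[1,0,-0.008,-0.03,0,0,0],[1,0,0,0,0,0,0]],
])

```text
time: 11.25
tool_pos: [0.5568, 0.0408, 0.0753]
tool_rot: [0.001, 0.708, 0.706, 0.001]
contact_force: [2.0, 0.9, 1.6]
grip_width: 0.018
grasp_force: 49.2
```

Call:
drive_tool([
  [[1,0,0,-0.03,0,0,0],[1,0,0,0,0,0,0]],
])

```text
time: 11.45
tool_pos: [0.5565, 0.0407, 0.0756]
tool_rot: [0.0, 0.708, 0.706, 0.0]
contact_force: [1.7, 0.7, 2.1]
grip_width: 0.018
grasp_force: 49.0
```

Call:
drive_tool([
  [[1,0,0,-0.03,0,0,0],[1,0,0,0,0,0,0]],
])

```text
time: 11.65
tool_pos: [0.5564, 0.0406, 0.0763]
tool_rot: [0.0, 0.708, 0.706, 0.0]
contact_force: [3.6, 1.2, 0.7]
grip_width: 0.0181
grasp_force: 49.0
```

Call:
drive_tool([
  [[1,0,0,-0.03,0,0,0],[1,0,0,0,0,0,0]],
])

```text
time: 11.85
tool_pos: [0.5562, 0.0406, 0.0768]
tool_rot: [0.0, 0.708, 0.706, 0.0]
contact_force: [4.4, 0.5, -3.1]
grip_width: 0.0177
grasp_force: 48.9
```

Call:
drive_tool([
  [[1,0,0.018,0.03,0,0,0],[1,0,0,0,0,0,0]],
])

```text
time: 12.05
tool_pos: [0.5564, 0.0405, 0.0762]
tool_rot: [-0.0, 0.708, 0.706, -0.0]
contact_force: [3.1, 0.1, 1.3]
grip_width: 0.0181
grasp_force: 49.5
```

Call:
drive_tool([
  [[1,0,0,0.04,0,0,0],[1,0,0,0,0,0,0]],
])

```text
time: 12.25
tool_pos: [0.5564, 0.0405, 0.0753]
tool_rot: [0.0, 0.708, 0.706, -0.0]
contact_force: [1.8, -0.1, 3.0]
grip_width: 0.0181
grasp_force: 49.6
```

Call:
drive_tool([
  [[1,0,0,0.04,0,0,0],[1,0,0,0,0,0,0]],
])

```text
time: 12.45
tool_pos: [0.5565, 0.0405, 0.0749]
tool_rot: [0.0, 0.708, 0.706, -0.0]
contact_force: [-0.8, -0.2, 7.9]
grip_width: 0.0184
grasp_force: 50.4
```

The disc feels the seal at TCP z ≈ 0.0752, where it turns stiff. I'll ease off, let go and back away upward.

Call:
drive_tool([
  [[1,0,0.01,-0.03,0,0,0],[0,0,0,0,0,0,0],[-0.5,0,0,0,0,0,0],[-0.5,0,0,0,0,0,0],[-0.5,0,0,0,0,0,0],[-0.5,0,0,-0.3,0,0,0],[-0.5,0,0,-1,0,0,0],[-1,0,0,-1,0,0,0]],
])

```text
time: 13.25
tool_pos: [0.5563, 0.0407, 0.1331]
tool_rot: [-0.001, 0.708, 0.706, -0.0]
contact_force: [0.8, -0.1, 0.2]
grip_width: 0.0763
grasp_force: 0.0
```

Call:
drive_tool([
  [[-1,-1,0,-1,0,0,0],[-1,-1,0,0,0,0,0],[-1,-1,0,0,0,0,0],[-1,-1,0,0,0,0,0],[-1,0,0,0,0,0,0],[-1,0,0,0,0,0,0]],
])

```text
time: 13.85
tool_pos: [0.5564, -0.0598, 0.1578]
tool_rot: [-0.0, 0.709, 0.705, 0.0]
contact_force: [0.5, 0.3, 0.2]
grip_width: 0.0855
grasp_force: 0.0
```

```bash
cat > w4.py <<'E'
from w3 import *
d=np.hypot(W[...,0]-.5565,W[...,1]-.0414)
P=W[(d<.024)&(W[...,2]>.101)&(W[...,2]<.112)];A=np.c_[P[:,:2]-P[:,:2].mean(0),np.ones(len(P))]
s=np.linalg.lstsq(A,P[:,2],rcond=None)[0];(cx,cy),r=cv2.minEnclosingCircle(P[:,:2].astype(np.float32))
print('disctop',len(P),np.median(P[:,2]).round(4),'tilt',s[:2].round(3),round(cx,4),round(cy,4),round(r,4))
P=W[(d<.02)&(W[...,2]>.118)&(W[...,2]<.14)];(cx,cy),r=cv2.minEnclosingCircle(P[:,:2].astype(np.float32));print('stud',len(P),np.median(P[:,2]).round(4),round(cx,4),round(cy,4),round(r,4))
E
python3 w4.py w4
```

```text
13.9 [ 0.5565 -0.0587  0.1578] th 89.83 [ 0.57  0.33 -0.65  1.59  0.21  1.28 -0.12]
2813 0.5567 0.0414 0.0294 [0.0944 0.106  0.1076]
1966 0.5562 0.042 0.0288 [0.0986 0.1058 0.1069]
[([0.5599, 0.0779, 0.0682], 107), ([0.5541, 0.0041, 0.0678], 88)]
disctop 1727 0.1066 tilt [-0.002 -0.004] 0.5565 0.0431 0.023
stud 659 0.127 0.5553 0.0409 0.0101
```

The disc lies level and home: top 0.1066, as it should be. Next is the ring, which I'll measure with the wrist camera.

Call:
drive_tool([
  [[-1,-0.94,-0.127,0,0,0,0],[-1,-0.94,-0.127,0,0,0,0],[-1,-0.94,-0.127,0,0,0,0],[-1,-0.94,-0.127,0,0,0,0],[-1,-0.94,-0.127,0,0,0,0],[-1,-0.94,-0.127,0,0,0,0],[-1,-0.94,-0.127,0,0,0,0],[-1,-0.94,-0.127,0,0,0,0]],
])

```text
time: 14.7
tool_pos: [0.5309, -0.2465, 0.1577]
tool_rot: [-0.0, 0.707, 0.707, 0.0]
contact_force: [0.7, 0.4, -1.2]
grip_width: 0.0853
grasp_force: 0.0
```

Call:
drive_tool([
  [[-1,-0.94,-0.127,0,0,0,0],[-1,0,0,0,0,0,0],[-1,0,0,0,0,0,0]],
])

```text
time: 15.0
tool_pos: [0.5276, -0.2697, 0.1574]
tool_rot: [-0.0, 0.708, 0.706, 0.0]
contact_force: [-0.0, 0.3, -0.8]
grip_width: 0.0854
grasp_force: 0.0
```

```bash
cat > w5.py <<'E'
from w import *
from scipy import ndimage as nd
d=np.hypot(W[...,0]-.528,W[...,1]+.172)
m=(d<.045)&(W[...,2]>.008)&(W[...,2]<.035)
P=W[m];(cx,cy),r=cv2.minEnclosingCircle(P[:,:2].astype(np.float32));print('ring',len(P),round(cx,4),round(cy,4),round(r,4),np.percentile(P[:,2],[5,50,95]).round(4))
P=W[m&(W[...,2]>.02)];(cx,cy),r=cv2.minEnclosingCircle(P[:,:2].astype(np.float32));print('top',len(P),round(cx,4),round(cy,4),round(r,4))
k=m&(hsv[...,1]>100);L,n=nd.label(k);D=[W[L==i].mean(0) for i in range(1,n+1) if (L==i).sum()>5]
print(np.round(D,4)); 
if len(D)==2: print(np.degrees(np.arctan2(*(D[0]-D[1])[[1,0]])),(D[0]+D[1])/2)
E
python3 w5.py w5
```

```text
15.05 [ 0.5279 -0.2689  0.1576] th 89.93 [ 0.84  0.39 -0.55  1.51  0.21  1.3   0.26]
ring 2680 0.5285 -0.1725 0.0346 [0.0221 0.0235 0.0248]
top 2659 0.5287 -0.1725 0.0341
[[ 0.5215 -0.147   0.0243]
 [ 0.5366 -0.1988  0.0239]]
106.22916751017661 [ 0.52902126 -0.17291442  0.02410048]
```

View pics/w5.png

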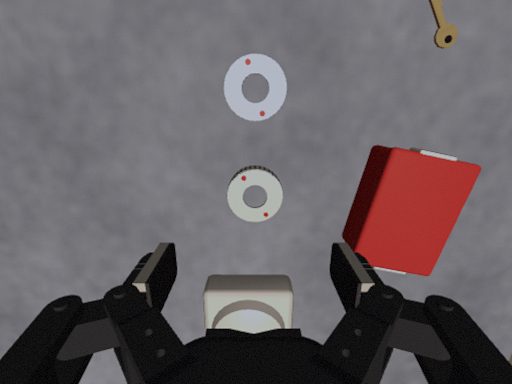

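The target ring is at (255,87): centre (0.5288, -0.1727), radius 34 mm, dots at (247,61) and (262,113), yaw 106°. Ring B is at (255,195). I'll move over the target and descend.

Call:
drive_tool([
  [[-1,0.96,0.03,0,0,0,0],[-1,0.96,0,0,0,0,0],[-1,0.96,0,0,0,0,0],[-1,0.97,0,0.5,0,0,0],[-1,0,0,1,0,0,0],[-1,0,0,1,0,0,0],[-1,0,0,1,0,0,0],[-1,0,0,1,0,0,0]],
])

```text
time: 15.85
tool_pos: [0.5287, -0.1722, 0.0444]
tool_rot: [0.0, 0.707, 0.707, 0.0]
contact_force: [0.4, -0.8, -0.0]
grip_width: 0.0852
grasp_force: 0.0
```

Call:
drive_tool([
  [[-1,0,0,1,0,0,0],[-1,0,0,1,0,0,0],[-1,0,0,0.6,0,0,0],[-1,0,0,0.4,0,0,0],[-1,0,0,0.1,0,0,0],[-1,0,0,0,0,0,0]],
])

```text
time: 16.45
tool_pos: [0.5287, -0.1742, -0.0321]
tool_rot: [0.0, 0.708, 0.706, 0.0]
contact_force: [-0.7, 0.3, 0.2]
grip_width: 0.0857
grasp_force: 0.0
```

Call:
drive_tool([
  [[0,0,0,0,0,0,0],[1,0,0,0,0,0,0],[1,0,0,0,0,0,0],[1,0,0,0,0,0,0],[1,0,0,0,0,0,0]],
], squeeze=50)

```text
time: 16.95
tool_pos: [0.5292, -0.1748, -0.0308]
tool_rot: [0.001, 0.708, 0.706, 0.0]
contact_force: [-3.0, 0.9, 7.6]
grip_width: 0.0673
grasp_force: 55.1
```

```bash
python3 - <<'E'
from h import *
o=manip.observe();print(o['contact_force'].round(2),o['ft_torque'].round(3),o['tool_pos'].round(4),o['grip_width'])
E
```

```text
[-2.97  0.92  7.63] [ 0.221  0.671 -0.093] [ 0.5292 -0.1748 -0.0308] 0.06729344814814196
```

Call:
drive_tool([
  [[1,0,0,-0.4,0,0,0],[1,0,0,-1,0,0,1],[1,0,0,-1,0,0,1],[1,0,0,-1,0,0,1],[1,0,0,-1,0,0,1],[1,0,0,-1,0,0,0.15],[1,0,0,-1,0,0,0],[1,0,0,0,0,0,0]],
])

```text
time: 17.75
tool_pos: [0.5307, -0.175, 0.1323]
tool_rot: [0.003, 0.824, 0.567, 0.002]
contact_force: [0.1, -0.1, -0.7]
grip_width: 0.0669
grasp_force: 56.5
```

Call:
drive_tool([
  [[1,0,0,0,0,0,0],[1,0,0,0,0,0,0]],
])

```text
time: 17.95
tool_pos: [0.5275, -0.1745, 0.1267]
tool_rot: [-0.001, 0.824, 0.567, -0.0]
contact_force: [-0.3, 0.2, -1.8]
grip_width: 0.0671
grasp_force: 56.5
```

```bash
cat > w6.py <<'E'
from w import *
from scipy import ndimage as nd
p=o['tool_pos'];zt=p[2]+.031+.024
d=np.hypot(W[...,0]-p[0],W[...,1]-p[1])
col=c['color'].astype(int)
k=(d<.05)&(abs(W[...,2]-zt)<.006)
P=W[k];print('topplane',len(P),np.median(P,0).round(4) if len(P) else '')
Q=P[P[:,2]>zt-.004]
A=np.c_[Q[:,:2]-Q[:,:2].mean(0),np.ones(len(Q))];s=np.linalg.lstsq(A,Q[:,2],rcond=None)[0];print('tilt',s.round(4))
r=(d<.05)&(hsv[...,1]>100)&((hsv[...,0]<10)|(hsv[...,0]>170))&(abs(W[...,2]-zt)<.01)
L,n=nd.label(r);D=[(W[L==i].mean(0).round(4).tolist(),int((L==i).sum()),np.argwhere(L==i).mean(0).round().tolist()) for i in range(1,n+1) if (L==i).sum()>3];print(D)
E
python3 w6.py w6
```

```text
18.0 [ 0.5274 -0.1744  0.1264] th 69.06 [ 0.69  0.33 -0.52  1.65  0.17  1.21 -0.24]
topplane 10942 [ 0.5292 -0.168   0.1809]
tilt [-0.0035 -0.0002  0.181 ]
[([0.5294, -0.1459, 0.1817], 103, [219.0, 237.0]), ([0.5256, -0.1997, 0.1815], 72, [306.0, 267.0])]
```

View pics/w6.png

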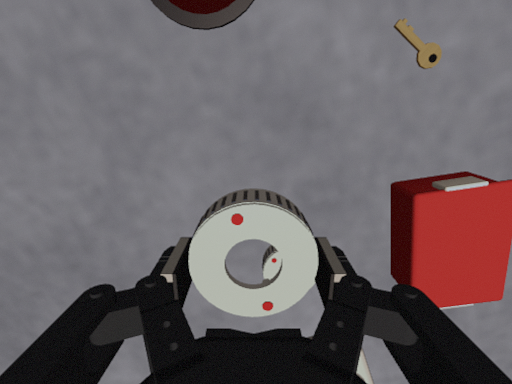

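The held ring is level, with dots at (237,219) and (267,306), pointing at 86° against the gap's 85.5°. Its centre lies 1.6 mm ahead of the TCP. I'll carry it over the canister.

Call:
drive_tool([
  [[1,0.9,-0.22,0,0,0,0],[1,0.95,-0.22,0,0,0,0],[1,0.95,-0.22,0,0,0,0],[1,0.95,-0.22,0,0,0,0],[1,0.95,-0.22,0,0,0,0],[1,0.95,-0.22,0,0,0,0],[1,0.95,-0.22,0,0,0,0],[1,0.95,-0.22,0,0,0,0]],
])

```text
time: 18.8
tool_pos: [0.5539, 0.0184, 0.1263]
tool_rot: [-0.001, 0.824, 0.567, -0.001]
contact_force: [-0.6, 0.4, -1.0]
grip_width: 0.0671
grasp_force: 56.5
```

Call:
drive_tool([
  [[1,0.86,-0.22,0,0,0,0],[1,0,0,0,0,0,0],[1,0,0,0,0,0,0],[1,0,0,0,0,0,0]],
])

```text
time: 19.2
tool_pos: [0.5568, 0.0382, 0.1267]
tool_rot: [-0.0, 0.824, 0.566, -0.001]
contact_force: [0.1, -0.3, -1.4]
grip_width: 0.0668
grasp_force: 56.5
```

```bash
python3 w6.py w7; python3 - <<'E'
from h import *
o=manip.observe();print(o['contact_force'].round(2),o['ft_torque'].round(3),o['tool_pos'].round(4))
c=dict(np.load('pics/wrist.npz'));W=world(c)
P=W[(np.hypot(W[...,0]-.5565,W[...,1]-.0412)<.016)&(abs(W[...,2]-.127)<.004)];print(len(P),P[:,:2].min(0),P[:,:2].max(0))
E
```

```text
19.25 [0.5569 0.038  0.1269] th 68.95 [ 0.37  0.35 -0.62  1.64  0.21  1.22 -0.66]
topplane 10909 [0.5584 0.0446 0.181 ]
tilt [-0.0038 -0.0011  0.1811]
[([0.5587, 0.0668, 0.1816], 104, [219.0, 237.0]), ([0.5549, 0.013, 0.1816], 73, [306.0, 267.0])]
[ 0.43  0.54 -1.45] [-0.026 -0.007  0.002] [0.5569 0.038  0.1269]Traceback (most recent call last):
  File "<stdin>", line 4, in <module>
    return umr_minimum(a, axis, None, out, keepdims, initial, where)
ValueError: zero-size array to reduction operation minimum which has no identity
```

View pics/w7.png

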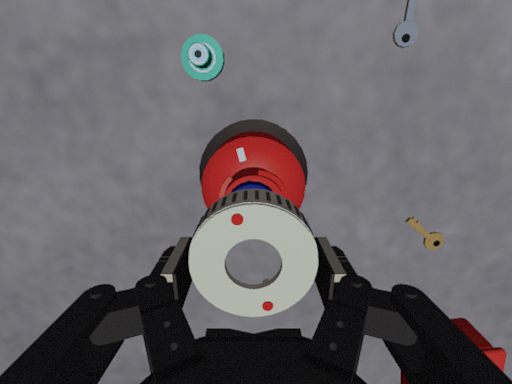

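The image shows the ring above the neck, with the canister's far mark at (241,155) lined up with the dot at (237,219). I'll nudge 1.3 mm and lower it.

Call:
drive_tool([
  [[1,0.045,-0.03,0.3,0,0,0],[1,0,0,0.5,0,0,0],[1,0,0,0.5,0,0,0],[1,0,0,0.5,0,0,0],[1,0,0,0.3,0,0,0],[1,0,0,0.2,0,0,0],[1,0,0,0,0,0,0]],
])

```text
time: 19.95
tool_pos: [0.5564, 0.0408, 0.069]
tool_rot: [-0.0, 0.824, 0.567, -0.001]
contact_force: [-0.6, 0.5, -0.4]
grip_width: 0.067
grasp_force: 56.5
```

Call:
drive_tool([
  [[1,0,0,0.05,0,0,0],[1,0,0,0.05,0,0,0],[1,0,0,0,0,0,0]],
])

```text
time: 20.25
tool_pos: [0.5571, 0.0409, 0.0677]
tool_rot: [0.0, 0.824, 0.567, 0.0]
contact_force: [0.2, -0.5, -1.1]
grip_width: 0.0672
grasp_force: 56.5
```

Call:
drive_tool([
  [[1,0,0,0.08,0,0,0],[1,0,0,0.08,0,0,0],[1,0,0,0,0,0,0]],
])

```text
time: 20.55
tool_pos: [0.5566, 0.0407, 0.0631]
tool_rot: [-0.0, 0.824, 0.567, -0.0]
contact_force: [-0.1, 0.1, -1.4]
grip_width: 0.0668
grasp_force: 56.5
```

Call:
drive_tool([
  [[1,0,0,0.06,0,0,0],[1,0,0,0.06,0,0,0],[1,0,0,0,0,0,0]],
])

```text
time: 20.85
tool_pos: [0.5567, 0.0408, 0.0602]
tool_rot: [-0.0, 0.824, 0.567, -0.0]
contact_force: [-0.7, -0.1, -2.0]
grip_width: 0.0671
grasp_force: 56.5
```

Call:
drive_tool([
  [[1,0,0,0.04,0,0,0],[1,0,0,0.04,0,0,0],[1,0,0,0,0,0,0]],
])

```text
time: 21.15
tool_pos: [0.5568, 0.0408, 0.0583]
tool_rot: [-0.0, 0.824, 0.567, -0.0]
contact_force: [-0.0, -0.3, -1.1]
grip_width: 0.0669
grasp_force: 56.5
```

Call:
drive_tool([
  [[1,0,0,0.04,0,0,0],[1,0,0,0.02,0,0,0],[1,0,0,0,0,0,0]],
])

```text
time: 21.45
tool_pos: [0.5568, 0.0408, 0.0568]
tool_rot: [-0.0, 0.824, 0.567, -0.0]
contact_force: [-0.4, -0.7, 0.0]
grip_width: 0.0667
grasp_force: 56.5
```

Call:
drive_tool([
  [[1,0,0,0.02,0,0,0],[1,0,0,0.02,0,0,0],[1,0,0,0,0,0,0]],
])

```text
time: 21.75
tool_pos: [0.557, 0.0408, 0.0561]
tool_rot: [0.0, 0.824, 0.567, 0.0]
contact_force: [-0.1, -1.1, 1.2]
grip_width: 0.0665
grasp_force: 56.6
```

The flange rests on the disc, with underside about 13 mm below the rim. Now I'll turn clockwise through the free part.

Call:
drive_tool([
  [[1,0,-0.004,0,0,0,1],[1,0,-0.004,0,0,0,1],[1,0,-0.004,0,0,0,1]],
])

```text
time: 22.05
tool_pos: [0.5568, 0.0409, 0.0561]
tool_rot: [0.0, 0.892, 0.453, 0.0]
contact_force: [0.2, -0.1, -0.5]
grip_width: 0.0669
grasp_force: 56.6
```

```bash
cat > f.py <<'E'
from h import *
o=manip.observe();q=o['tool_rot'];print(round(o['time'],2),'F',o['contact_force'].round(2),'M',o['ft_torque'].round(3),'p',o['tool_pos'].round(4),'th',round(np.degrees(2*np.arctan2(q[2],q[1])),2),'j7',o['joints'][6].round(2))
E
python3 f.py
```

```text
22.05 F [ 0.17 -0.09 -0.51] M [ 0.001 -0.085 -0.001] p [0.5568 0.0409 0.0561] th 53.85 j7 -0.95
```

Call:
drive_tool([
  [[1,0,-0.004,0,0,0,1],[1,0,-0.004,0,0,0,1],[1,0,-0.004,0,0,0,1]],
])

```text
time: 22.35
tool_pos: [0.5566, 0.0411, 0.0561]
tool_rot: [0.0, 0.943, 0.333, 0.0]
contact_force: [0.5, -0.5, 0.1]
grip_width: 0.0669
grasp_force: 56.6
```

```bash
python3 f.py
```

```text
22.35 F [ 0.5  -0.47  0.07] M [0.039 0.028 0.019] p [0.5566 0.0411 0.0561] th 38.85 j7 -1.19
```

Call:
drive_tool([
  [[1,0,-0.003,0,0,0,0.57],[1,0,-0.003,0.006,0,0,0.57]],
])

```text
time: 22.55
tool_pos: [0.5565, 0.0413, 0.056]
tool_rot: [0.0, 0.958, 0.286, 0.0]
contact_force: [0.3, -0.5, 0.8]
grip_width: 0.0667
grasp_force: 56.6
```

```bash
python3 f.py
```

```text
22.55 F [ 0.27 -0.47  0.82] M [-0.079 -0.012 -0.047] p [0.5565 0.0413 0.056 ] th 33.24 j7 -1.29
```

Call:
drive_tool([
  [[1,0,-0.003,0.011,0,0,0.57],[1,0,-0.003,0.011,0,0,0.57]],
])

```text
time: 22.75
tool_pos: [0.5566, 0.0413, 0.0555]
tool_rot: [0.0, 0.971, 0.238, 0.0]
contact_force: [-0.6, -0.4, 0.4]
grip_width: 0.0671
grasp_force: 56.6
```

```bash
python3 f.py
```

```text
22.75 F [-0.62 -0.38  0.43] M [-0.074 -0.119 -0.028] p [0.5566 0.0413 0.0555] th 27.54 j7 -1.38
```

Call:
drive_tool([
  [[1,0,-0.003,0.011,0,0,0.57]],
])

```text
time: 22.85
tool_pos: [0.5566, 0.0414, 0.0553]
tool_rot: [0.0, 0.977, 0.214, 0.0]
contact_force: [0.9, -0.9, -0.1]
grip_width: 0.0666
grasp_force: 56.6
```

```bash
python3 f.py
```

```text
22.85 F [ 0.94 -0.89 -0.13] M [-0.088 -0.132  0.033] p [0.5566 0.0414 0.0553] th 24.69 j7 -1.43
```

Call:
drive_tool([
  [[1,0,-0.003,0.011,0,0,0.57]],
])

```text
time: 22.95
tool_pos: [0.5566, 0.0414, 0.0551]
tool_rot: [0.0, 0.982, 0.189, 0.001]
contact_force: [0.5, -1.2, 1.7]
grip_width: 0.0673
grasp_force: 56.7
```

```bash
python3 f.py
```

```text
22.95 F [ 0.46 -1.22  1.72] M [-0.226 -0.195  0.01 ] p [0.5566 0.0414 0.0551] th 21.84 j7 -1.47
```

Call:
drive_tool([
  [[1,0,-0.003,0.011,0,0,0.57]],
])

```text
time: 23.05
tool_pos: [0.5568, 0.0413, 0.0549]
tool_rot: [0.0, 0.986, 0.165, 0.001]
contact_force: [-0.1, -0.5, 2.1]
grip_width: 0.0669
grasp_force: 56.8
```

```bash
python3 f.py
```

```text
23.05 F [-0.14 -0.52  2.06] M [-0.267 -0.169  0.115] p [0.5568 0.0413 0.0549] th 18.98 j7 -1.52
```

Call:
drive_tool([
  [[1,0,-0.003,0.011,0,0,0.57]],
])

```text
time: 23.15
tool_pos: [0.5569, 0.0412, 0.0548]
tool_rot: [0.0, 0.99, 0.14, 0.001]
contact_force: [1.2, -1.5, 1.9]
grip_width: 0.0669
grasp_force: 56.8
```

```bash
python3 f.py
```

```text
23.15 F [ 1.16 -1.49  1.9 ] M [-0.396 -0.209  0.246] p [0.5569 0.0412 0.0548] th 16.13 j7 -1.57
```

Call:
drive_tool([
  [[1,0,-0.003,0.011,0,0,0.57]],
])

```text
time: 23.25
tool_pos: [0.557, 0.0411, 0.0547]
tool_rot: [0.0, 0.993, 0.116, 0.001]
contact_force: [0.1, -2.0, 4.0]
grip_width: 0.0671
grasp_force: 56.8
```

```bash
python3 f.py
```

```text
23.25 F [ 0.09 -1.97  4.05] M [-0.503 -0.137  0.256] p [0.557  0.0411 0.0547] th 13.28 j7 -1.61
```

The moment has risen to 0.25. I'll pause and check the ring's real angle from its dots.

```bash
sed -i 's/^p=o\[.tool_pos.\]/p=o["tool_pos"]/' w6.py; cat >> w6.py <<'E'
if len(D)==2:
    a=np.array(D[0][0])-D[1][0];print('ring ang',np.degrees(np.arctan2(a[1],a[0])),'mid',(np.array(D[0][0])+D[1][0])/2, 'minus th',np.degrees(np.arctan2(a[1],a[0]))-np.degrees(2*np.arctan2(q[2],q[1])))
E
python3 w6.py w8; python3 f.py
```

```text
23.3 [0.557  0.0412 0.0546] th 13.1 [ 0.21  0.39 -0.42  1.73  0.18  1.06 -1.62]
topplane 11309 [0.5647 0.0453 0.109 ]
tilt [-0.0023 -0.0005  0.1091]
[([0.5811, 0.0554, 0.1098], 103, [219.0, 237.0]), ([0.5647, 0.0756, 0.1017], 5, [233.0, 194.0]), ([0.5344, 0.0282, 0.1096], 75, [306.0, 268.0])]
23.3 F [ 1.09 -2.16  3.04] M [-0.354 -0.186 -0.04 ] p [0.557  0.0412 0.0546] th 13.1 j7 -1.62
```

The grip hasn't slipped; the ring has turned 0.97 rad and the moment fades at rest. My downward push of about 4 N may be colouring the feel. I'll take it off, back up 0.1 rad and re-feel the same angles.

Call:
drive_tool([
  [[1,0,0,-0.024,0,0,0],[1,0,0.003,-0.011,0,0,-0.57],[1,0,0.003,-0.011,0,0,-0.57],[1,0,0,0,0,0,0]],
])

```text
time: 23.7
tool_pos: [0.556, 0.0419, 0.055]
tool_rot: [-0.0, 0.986, 0.167, 0.0]
contact_force: [0.2, 0.3, 0.4]
grip_width: 0.067
grasp_force: 56.9
```

```bash
python3 f.py
```

```text
23.7 F [0.2  0.26 0.42] M [-0.062 -0.116  0.11 ] p [0.556  0.0419 0.055 ] th 19.25 j7 -1.51
```

Call:
drive_tool([
  [[1,0,-0.003,0.011,0,0,0.57]],
])

```text
time: 23.8
tool_pos: [0.5564, 0.0414, 0.0549]
tool_rot: [0.0, 0.99, 0.141, 0.0]
contact_force: [1.3, -2.5, 1.3]
grip_width: 0.0668
grasp_force: 56.9
```

```bash
python3 f.py
```

```text
23.8 F [ 1.33 -2.52  1.29] M [-0.396 -0.339  0.244] p [0.5564 0.0414 0.0549] th 16.22 j7 -1.56
```

Call:
drive_tool([
  [[1,0,-0.003,0.011,0,0,0.57]],
])

```text
time: 23.9
tool_pos: [0.5565, 0.0413, 0.0547]
tool_rot: [0.0, 0.993, 0.115, 0.0]
contact_force: [1.2, -2.0, 2.5]
grip_width: 0.067
grasp_force: 56.9
```

```bash
python3 f.py
```

```text
23.9 F [ 1.24 -2.    2.48] M [-0.421 -0.35   0.283] p [0.5565 0.0413 0.0547] th 13.26 j7 -1.61
```

The feel repeats: 0.115, 0.245 and 0.27 N m over the last 0.1 rad, up from about 0.02 on the soft spring. It is about 0.1–0.2 rad past touching the seal, so it is firm and I'll leave it there. Letting go and withdrawing upward.

Call:
drive_tool([
  [[1,0,0,-0.012,0,0,0],[1,0,0,0,0,0,0],[-1,0,0,0,0,0,0],[-1,0,0,0,0,0,0],[-1,0,0,0,0,0,0],[-1,0,0,0,0,0,0],[-1,0,0,-0.2,0,0,0],[-1,0,0,-0.8,0,0,0]],
])

```text
time: 24.7
tool_pos: [0.5544, 0.0416, 0.0783]
tool_rot: [-0.0, 0.993, 0.117, -0.002]
contact_force: [0.4, -0.1, 0.3]
grip_width: 0.0854
grasp_force: 0.0
```

Call:
drive_tool([
  [[-1,0,0,-1,0,0,0],[-1,0,0,-1,0,0,0],[-1,0,0,-1,0,0,0],[-1,-1,0,-0.5,0,0,0],[-1,-1,0,0,0,0,0],[-1,0,0,0,0,0,0],[-1,0,0,0,0,0,0]],
])

```text
time: 25.4
tool_pos: [0.5075, 0.03, 0.1679]
tool_rot: [0.0, 0.993, 0.117, 0.001]
contact_force: [0.1, 0.0, 0.4]
grip_width: 0.0852
grasp_force: 0.0
```

```bash
cat > w9.py <<'E'
from w import *
from scipy import ndimage as nd
d=np.hypot(W[...,0]-.5565,W[...,1]-.0412)
m=(d<.04)&(W[...,2]>.1)&(W[...,2]<.118);P=W[m&(d>.017)]
(cx,cy),r=cv2.minEnclosingCircle(P[:,:2].astype(np.float32))
A=np.c_[P[:,:2]-P[:,:2].mean(0),np.ones(len(P))];s=np.linalg.lstsq(A,P[:,2],rcond=None)[0]
print('ring',len(P),round(cx,4),round(cy,4),round(r,4),np.median(P[:,2]),'tilt',s.round(4))
S=W[(d<.02)&(W[...,2]>.118)&(W[...,2]<.135)];print('stud',np.percentile(S[:,2],[50,80]),cv2.minEnclosingCircle(S[S[:,2]>.122][:,:2].astype(np.float32)))
L,n=nd.label((d>.018)&m&(hsv[...,1]>100)&(W[...,2]>.105));print([(W[L==i].mean(0).round(4).tolist(),int((L==i).sum())) for i in range(1,n+1) if (L==i).sum()>5])
E
python3 w9.py w9
```

```text
25.45 [0.5078 0.0302 0.1676] th 13.41 [ 0.27  0.18 -0.44  1.72  0.08  1.26 -1.53]
ring 3641 0.5575 0.0428 0.0343 0.10902079386614787 tilt [-0.0004  0.0008  0.109 ]
stud [0.12544056 0.126171  ] ((0.5560692548751831, 0.04077334702014923), 0.009886486455798149)
[([0.5804, 0.0559, 0.1097], 31), ([0.5336, 0.0286, 0.1095], 28)]
```

View pics/w9.png

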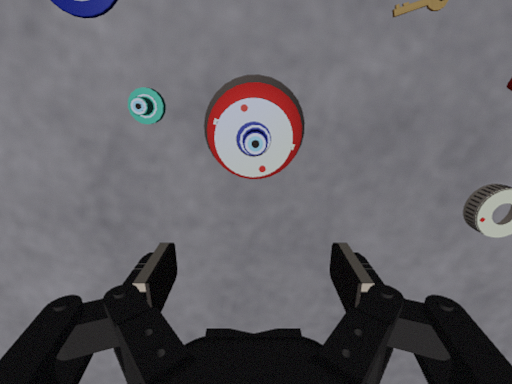

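The ring sits level and has not moved since release: angle 30.3°, about 1.2 mm off axis, top down about 1.6 mm from first rest. The stud at (255,144) went down with it. Everything else in view is untouched and the gripper is clear, so I'm handing in.

```bash
python3 -c "
from workcell import manip
print(manip.sign_off())"
```

```text
the job is handed in; nothing more can be done
None
```

I handed the job in with the glass disc seated in the canister and the chrome ring screwed on firm, both let go. I judge the ring presses the glass with roughly 14 N, by feel, and sign-off returned no verdict.

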